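Open the clamp on the glued wax block

TASK

The glue between the two wax slabs has set: on the clamp that holds this square block (not the round tube), press the release plate down with the fingertips and, keeping it down, push the sliding jaw all the way back along its bar to the end stop; then let go so that the plate springs up. Leave the block standing where it is, leave the clamp with the wax tube closed and its release unpressed, and do not move or lift anything else on the bench.

Things in the scene. Friction and masses are not known exactly. Their poses are not given: they have to be found in the camera images.
- clamp_block: Fixed bench clamp that holds the square two-slab wax block; the two clamps are alike, on either side. Origin on the bench under its bar; x along the bar the way the jaw opens, z up. Bar 36 mm wide, top 40 mm high, x = -140 to 96 mm. Fixed black jaw x = -140 to -115 mm, 60 wide, 93 high. End stop x = 80 to 96 mm, 60 wide, 50 high. Feet 100 wide, 6 high.
- wall_block (a point): Top middle of the -x face of the thumb wall (10 x 60 mm, top 136 mm above the bench) at the +x end of that clamp's sliding black jaw; moves with the jaw, axes as the clamp's. The jaw reaches from 44 mm before this face to 10 mm behind it, 60 mm wide, its body 91 mm high. At the start this face is at x = -20 mm in the clamp's frame.
- jaw_block (a joint): Travel of that sliding jaw, m: 0 closed on its work (start), 0.09 fully back at the end stop. Ratchet teeth every 10 mm keep it from opening unless the release plate is down by 6 mm or more; with the plate held down it slides with about 3 N of friction, and stays where it is left.
- release_block (a joint): How far that clamp's release plate is pressed straight down, m: 0 up, 0.009 fully down. Sprung: about 3 N to start, 6 N fully down; let go, it springs up and the ratchet locks again.
- pad_block (a point): Centre of the upper face of the steel release plate on top of that clamp's sliding jaw; moves with plate and jaw, axes as the clamp's. Plate 34 mm along x, 46 mm along y, 106 mm above the bench when up; open on three sides, its +x side ends 2 mm short of the thumb wall, which rises 30 mm above it. Starts at x = -39 mm, y = 0 in the clamp's frame.
- clamp_tube: Fixed bench clamp that holds the round wax tube; the two clamps are alike, on either side. Origin on the bench under its bar; x along the bar the way the jaw opens, z up. Bar 36 mm wide, top 40 mm high, x = -140 to 96 mm. Fixed black jaw x = -140 to -115 mm, 60 wide, 93 high. End stop x = 80 to 96 mm, 60 wide, 50 high. Feet 100 wide, 6 high.
- wall_tube (a point): Top middle of the -x face of the thumb wall (10 x 60 mm, top 136 mm above the bench) at the +x end of that clamp's sliding black jaw; moves with the jaw, axes as the clamp's. The jaw reaches from 44 mm before this face to 10 mm behind it, 60 mm wide, its body 91 mm high. At the start this face is at x = -20 mm in the clamp's frame.
- jaw_tube (a joint): Travel of that sliding jaw, m: 0 closed on its work (start), 0.09 fully back at the end stop. Ratchet teeth every 10 mm keep it from opening unless the release plate is down by 6 mm or more; with the plate held down it slides with about 3 N of friction, and stays where it is left.
- release_tube (a joint): How far that clamp's release plate is pressed straight down, m: 0 up, 0.009 fully down. Sprung: about 3 N to start, 6 N fully down; let go, it springs up and the ratchet locks again.
- pad_tube (a point): Centre of the upper face of the steel release plate on top of that clamp's sliding jaw; moves with plate and jaw, axes as the clamp's. Plate 34 mm along x, 46 mm along y, 106 mm above the bench when up; open on three sides, its +x side ends 2 mm short of the thumb wall, which rises 30 mm above it. Starts at x = -39 mm, y = 0 in the clamp's frame.
- block: The dark green wax block of two slabs glued face to face (pale glue line), 49 mm along the clamp, 56 mm across, 52 mm high, 0.1 to 0.2 kg, loose, standing on the bar against the fixed jaw. Origin at the centre of its underside, z up.
- tube: The dark green round wax tube, 49 mm across with a 22 mm bore, 52 mm high, loose, standing on the bar of the other clamp. Origin at the centre of its underside.
- dish: Bystander: a small round glass bowl, 64 mm across, 35 mm high; loose on the bench. Origin at its underside near the middle.
- ring_model: Bystander: a wax ring lying flat, 28 mm across, 8 mm high; loose on the bench. Origin at its underside near the middle.
- file: Bystander: a file with a wooden handle, 230 mm long, 22 mm high, lying down; loose on the bench. Origin at its underside near the middle.
- saw: Bystander: a jeweller's saw frame with a brown wooden handle, 250 mm long, 80 mm wide, lying down; loose on the bench. Origin at its underside near the middle.
- wax_slab: Bystander: a loose flat wax slab 110 x 85 x 14 mm lying down; loose on the bench. Origin at its underside near the middle.
- carver: Bystander: a white cordless carving handpiece, 170 mm long, 22 mm thick, lying down; loose on the bench. Origin at its underside near the middle.
- jar: Bystander: a closed amber glass jar, 52 mm across, 60 mm high; loose on the bench. Origin at its underside near the middle.

How it is judged:
By the outcome, as a careful person would: the job done as asked, in the order asked, and still so for the second after the job is handed in, with the robot touching nothing.
It also fails if it takes over 32 s, if anything falls off the work surface, if the arm or the gripper's body presses on something with over 40 N, if the wrist force passes 120 N, or if a joint passes its speed limit or range.

ROBOT

A 6-joint arm with a two-finger parallel gripper is mounted at the origin on the work surface. World frame = base frame: x ahead of the robot, y to its left, z up, the work surface at z = 0. Lengths are in m, angles in rad, forces in N, time in s.
With the tool pointing down it reaches from about 0.35 to 0.875 m from the base axis. Payload 4.2 kg.
Tool frame: the origin (TCP) lies at the very end of the fingers, on their centre line; the grasp point (between the pads) lies 19 mm behind it; z points along the fingers, y is the line along which they close (so a half turn about z gives the same grasp; the last joint's range is limited). The gripper opens to 85 mm and grips with 20 to 120 N. Pads are 22 mm wide; open, the fingers measure 114 mm over their backs; the gripper's body (76 mm by 85 mm) begins 54 mm behind the grasp point. The pads swing forward as they close: fully open they stand 13 mm farther back than shut.
Start: joints at [1.457, 0.385, 0.008, 0, -1.194, -0.259], TCP at [0.228, 0.582, 0.231] pointing down, gripper open.
Joint ranges: [-3.14, 3.14], [-1.21, 2.06], [-1.07, 1.41], [-3.16, 2.05], [-2.99, -0.16], [-3.1, 3.1]. Speed limits (rad/s): [2.79, 2.79, 3.14, 3.14, 3.14, 3.14].

INTERFACE

Orientations are given as a unit quaternion [w, x, y, z].
In Python, from workcell import env, viewer, probe_bus gives the robot as it stands (env), with the cameras (viewer) and the readings (probe_bus).
- The arm moves only by the tool send_path, called after "Request:" as name(argument=value, ...) on one line, values as JSON. Schema: {"type":"object","properties":{"increments":{"type":"string"},"aperture":{"type":"number"},"squeeze":{"type":"number"},"only":{"type":"string"},"quiet":{"type":"boolean"},"lines":{"type":"string"}},"required":["increments"],"additionalProperties":false}. increments is a string of 1 to 12 rows, one to a line, with the numbers parted by commas; each row has 6 numbers: dx, dy, dz in fractions of the full range, 1 being 0.6 m, then a rotation vector rx, ry, rz in fractions of the full range, 1 being 4 rad; each row is the pose to reach, as a shift and turn from the pose commanded when the call began, along the tool's axes at that moment; what a row does not reach only later rows make up. A row lasts 1/12 s, in which the tool goes at most 0.0417 m and 0.125 rad, less where a joint would pass 70% of its speed; a pose out of reach is approached as far as the arm can. aperture is the opening from 0.0 (shut) to 1.0 (fully open), set as the call begins (left out keeps the last). The fingers move at their own pace and stop on an object; squeeze is the grip in N (left out, the last holds). Time passes only in rows, so rows that do not move let the fingers close. The tool returns the time, the measured TCP pose, the force, the opening and the grip force at its end. only (a regular expression) keeps the lines of the reply that match it, lines (a string "A,B") keeps lines A to B, and quiet returns only ok. No shift or turn number may pass 1 either way. Input that does not fit is refused with a message, and nothing moves.
- probe_bus.observe(): the state, without advancing time (a new reading comes with each control period).
- viewer.capture(name): name is "scene" or "top" or "wrist"; returns a dict with "image" (400x640x3 uint8, red, green, blue), "fov_y" (degrees; the focal length in pixels is half the picture's height over the tangent of half this angle, whatever the lens; pixels are square), "cx", "cy" (the principal point, pixels), "rvec" (rotation vector, rad) and "tvec" (3), from world to camera coordinates, as OpenCV has them; the wrist camera has in their place "tool_from_camera" (4x4, takes a point from camera to tool coordinates, whose origin is the TCP and whose axes are the flange's). Camera axes: x right, y down, z forward; pixel columns grow to the right and rows downward; lengths in m; the calibration is good to about 2 mm. A picture is of the moment at which its call begins: read the wrist's pose just before it. There is no depth.
- env.finish_job(): hands the job in; it is judged then, once.
The state is a dict: "t": time; "joints": joint angles; "dq": joint speeds; "joint_torque": joint torques, N m; "ee_pos": TCP position; "tcp_rot": TCP orientation; "contact_force": force on the tool from outside, world axes, zero at the start; "wrist_torque": the same for the moment, N m; "finger_gap": opening from 0.0 (shut) to 1.0 (fully open); "grip_force": force on a finger pad.
Only numpy, scipy, OpenCV 4.12 (cv2) and the standard library are available. Lean on these libraries where they do the work, as an engineer would, in place of code of your own. Each camera call takes 0.05 s, during which the arm holds its last target. There are 200 camera calls.

## Working session

There is one attempt and no reset: what is moved stays moved. The work goes in short steps, Python scripts to look and compute and a tool call to move; the robot and the scene stay as the last step left them, time stands still between calls to the robot, and variables do not carry over. Pictures are saved under pics/ and viewed, at most 10 in all, crops included, and the job is handed in when it is done.

```bash
ls; mkdir -p pics
```

Run:
```python
from workcell import env, viewer, probe_bus
import cv2,json,numpy as np
s=probe_bus.observe();print({k:np.round(v,3).tolist() for k,v in s.items()})
for n in("scene","top"):
    c=viewer.capture(n);cv2.imwrite(f"pics/{n}0.png",c["image"][:,:,::-1])
    np.savez(f"{n}.npz",**c);print(n,[c[k] for k in("fov_y","cx","cy","rvec","tvec")])
```

```text
pics
workcell.py
{'t': 0.0, 'joints': [1.457, 0.386, 0.007, -0.001, -1.194, -0.259], 'dq': [0.002, -0.001, -0.002, 0.0, -0.001, -0.0], 'joint_torque': [-0.001, -39.229, 18.84, 4.187, -0.005, -0.0], 'ee_pos': [0.227, 0.582, 0.23], 'tcp_rot': [0.001, 0.983, -0.185, -0.0], 'contact_force': [-0.813, -0.398, 0.131], 'wrist_torque': [-0.034, 0.015, 0.012], 'grip_force': 0.0, 'finger_gap': 1.003}
scene [51.85810517398464, 320.01032047654826, 199.5760427563596, array([ 2.21677352,  0.61262941, -0.29585818]), array([-0.51608841, -0.1111056 ,  1.33037734])]
top [54.23717751765182, 313.81520604093026, 204.66671272636057, array([ 2.15002721, -2.06835779,  0.21290223]), array([-0.01397163,  0.60149608,  1.2040554 ])]
```

View pics/scene0.png

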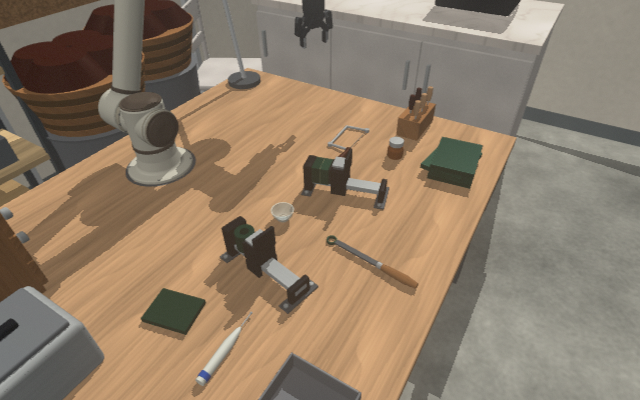

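View pics/top0.png

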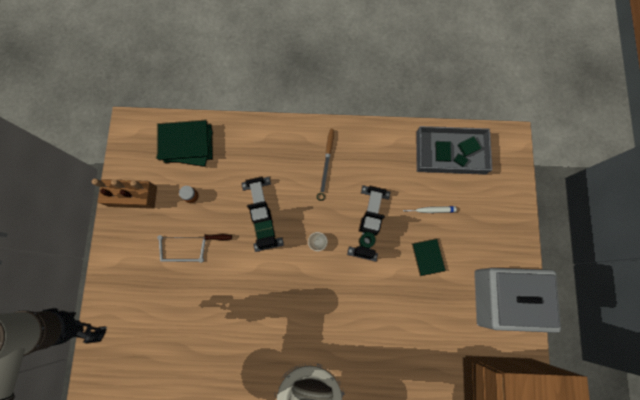

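The square block is in the left clamp of the top view, with its pad near (260,213) and its end stop near (257,183). The tube is in the right clamp, near (367,241). I'll enlarge both clamps and get the frame from their features.

Create h.py:
```python
import numpy as np,cv2
def ray(c,u,v):
    f=200/np.tan(np.radians(float(c["fov_y"]))/2);R=cv2.Rodrigues(c["rvec"])[0]
    d=R.T@np.array([(u-c["cx"])/f,(v-c["cy"])/f,1]);return -R.T@c["tvec"],d
def plane(c,u,v,z):
    o,d=ray(c,u,v);return o+d*(z-o[2])/d[2]
def proj(c,P):
    f=200/np.tan(np.radians(float(c["fov_y"]))/2);R=cv2.Rodrigues(c["rvec"])[0]
    q=R@np.array(P)+c["tvec"];return q[0]/q[2]*f+c["cx"],q[1]/q[2]*f+c["cy"]
```

Run:
```python
import numpy as np,cv2
from h import *
c=np.load("top.npz");im=c["image"][:,:,::-1]
a=im[165:265,225:295];b=im[165:265,335:405]
cv2.imwrite("pics/crop.png",np.hstack([cv2.resize(x,None,fx=5.6,fy=5.6,interpolation=cv2.INTER_CUBIC) for x in(a,b)]))
hsv=cv2.cvtColor(im,cv2.COLOR_BGR2HSV)
m=((hsv[...,1]<60)&(hsv[...,2]>110)).astype(np.uint8);m[:165]=0;m[265:]=0;m[:,:225]=0;m[:,405:]=0
n,l,s,ce=cv2.connectedComponentsWithStats(m)
for i in range(1,n):
    if s[i,4]>30:print(s[i],ce[i].round(2),cv2.minAreaRect(np.argwhere(l==i)[:,::-1].astype(np.float32)),plane(c,*ce[i],.106).round(4),plane(c,*ce[i],.04).round(4))
```

```text
[250 182  14  21 203] [256.48 192.29] ((256.3623352050781, 192.0702362060547), (18.73829460144043, 11.018115997314453), 77.00537872314453) [0.6253 0.191  0.106 ] [0.641  0.2017 0.04  ]
[367 192  14  21 221] [374.22 201.81] ((374.35296630859375, 201.5882568359375), (11.641709327697754, 19.402849197387695), 14.03624439239502) [ 0.6089 -0.1799  0.106 ] [ 0.6237 -0.1896  0.04  ]
[252 208  15  12 134] [258.72 213.22] ((258.7587890625, 213.1646728515625), (9.761872291564941, 13.558155059814453), 77.47119140625) [0.5586 0.1794 0.106 ] [0.5706 0.1894 0.04  ]
[364 217  16  13 143] [371.83 223.08] ((371.7353210449219, 223.058837890625), (14.067066192626953, 9.943960189819336), 14.03624439239502) [ 0.5411 -0.173   0.106 ] [ 0.5522 -0.1824  0.04  ]
[309 232  18  19 247] [317.96 240.69] ((317.5, 241.0), (18.0, 17.0), 90.0) [ 0.48   -0.0082  0.106 ] [ 0.4877 -0.0085  0.04  ]
```

View pics/crop.png

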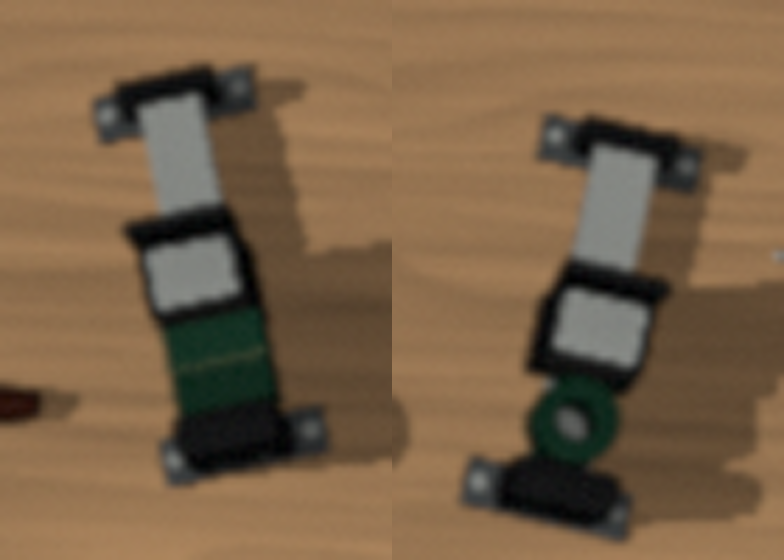

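Confirmed: the left clamp holds the square block, with its glue line at crop (222,360), and the right clamp holds the tube. Next I'll get the axis direction and the first move in tool axes.

Run:
```python
from h import *
from workcell import env, viewer, probe_bus
from scipy.spatial.transform import Rotation as Ro
c=np.load("top.npz")
P=[plane(c,225+u/5.6,165+v/5.6,.008)[:2] for u,v in((108,115),(238,87),(178,460),(310,428))]
f=(P[0]+P[1])/2;r=(P[2]+P[3])/2;d=f-r;print(P,f,r,np.degrees(np.arctan2(d[1],d[0])),np.linalg.norm(d))
for k in(0,2):e=P[k]-P[k+1];print(np.degrees(np.arctan2(-e[0],e[1])))
s=probe_bus.observe();R=Ro.from_quat(np.roll(s["tcp_rot"],-1)).as_matrix()
print(R.round(3)); print(R.T@(np.array([.555,.178,.19])-s["ee_pos"]))
```

```text
[array([0.67073328, 0.250267  ]), array([0.69146879, 0.17197668]), array([0.46215225, 0.19298282]), array([0.48410496, 0.1160482 ])] [0.68110104 0.21112184] [0.47312861 0.15451551] 15.226030436073575 0.21553841178422375
14.834408818777328
15.925695018824996
[[ 0.931 -0.364 -0.001]
 [-0.364 -0.931 -0.002]
 [ 0.     0.002 -1.   ]]
[0.45210348 0.25641595 0.04087999]
```

Units first: shifts go in shares of 0.6 m and turns go in shares of 4 rad. So 0.44 m / 0.6 = 0.7333, 0.19 m / 0.6 = 0.3167, -0.638 rad / 4 = -0.1595.

Request:
send_path(increments="0.05,0.0333,0,0,0,-0.025\n0.1167,0.0667,0,0,0,-0.05\n0.1833,0.1,0,0,0,-0.075\n0.25,0.1333,0.0167,0,0,-0.1\n0.3167,0.1833,0.0167,0,0,-0.125\n0.3833,0.2167,0.0167,0,0,-0.15\n0.45,0.25,0.0333,0,0,-0.1595\n0.5167,0.2917,0.0333,0,0,-0.1595\n0.575,0.325,0.0333,0,0,-0.1595\n0.6333,0.3583,0.05,0,0,-0.1595\n0.6917,0.3917,0.05,0,0,-0.1595\n0.7333,0.4167,0.05,0,0,-0.1595", aperture=0, squeeze=40)

```text
t: 1.1
ee_pos: [0.538, 0.1981, 0.2009]
tcp_rot: [0.0, 0.991, 0.132, -0.001]
contact_force: [0.1, 1.0, -0.0]
finger_gap: 0.003
grip_force: 0.0
```

Run:
```python
from workcell import env, viewer, probe_bus
import cv2,numpy as np,pickle
s=probe_bus.observe();c=viewer.capture("wrist");pickle.dump((s,c),open("w1.pkl","wb"))
cv2.imwrite("pics/w1.png",c["image"][:,:,::-1]);print(c["tool_from_camera"],s["dq"])
```

```text
[[-7.27762458e-05 -9.55812759e-01 -2.93976130e-01  7.51686443e-02]
 [ 9.99999986e-01 -1.14300611e-04  1.24070405e-04 -3.70447148e-04]
 [-1.52189727e-04 -2.93976117e-01  9.55812753e-01 -1.42755235e-01]
 [ 0.00000000e+00  0.00000000e+00  0.00000000e+00  1.00000000e+00]] [-0.91352416  0.24642633  0.33076669  0.00702064 -0.0708164   0.90578003]
```

View pics/w1.png

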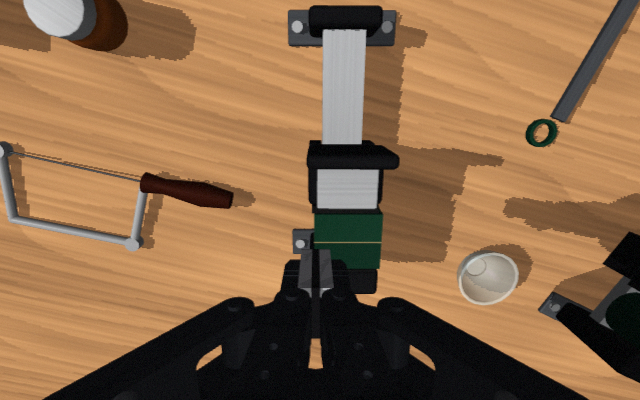

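The wrist view shows the clamp nearly aligned with the tool: pad near (348,188), thumb wall at row ~155, glue line at (348,242), shut fingertips near (316,265). I'll let it settle and measure.

Request:
send_path(increments="0,0,0,0,0,0\n0,0,0,0,0,0\n0,0,0,0,0,0")

```text
t: 1.4
ee_pos: [0.5371, 0.2004, 0.2015]
tcp_rot: [0.0, 0.991, 0.132, -0.0]
contact_force: [-0.7, 0.3, -0.9]
finger_gap: 0.0
grip_force: 0.0
```

Run:
```python
from workcell import env, viewer, probe_bus
import cv2,numpy as np
from scipy.spatial.transform import Rotation as Ro
s=probe_bus.observe();c=viewer.capture("wrist");im=c["image"][:,:,::-1]
T=c["tool_from_camera"];R=Ro.from_quat(np.roll(s["tcp_rot"],-1)).as_matrix();p=np.array(s["ee_pos"])
f=200/np.tan(np.radians(c["fov_y"])/2)
def pl(u,v,z):
    d=R@(T[:3,:3]@np.array([(u-c["cx"])/f,(v-c["cy"])/f,1]));o=p+R@T[:3,3];return o+d*(z-o[2])/d[2]
hsv=cv2.cvtColor(im,cv2.COLOR_BGR2HSV)
m=((hsv[...,1]<50)&(hsv[...,2]>120)).astype(np.uint8);m[235:]=0;m[:,:285]=0;m[:,410:]=0
n,l,st,ce=cv2.connectedComponentsWithStats(m)
for i in range(1,n):
    if st[i,4]<300: continue
    z=.106 if st[i,1]>120 else .04
    b=cv2.boxPoints(cv2.minAreaRect(np.argwhere(l==i)[:,::-1].astype(np.float32)))
    W=np.array([pl(u,v,z) for u,v in b]);q=pl(*ce[i],z)
    print(st[i],z,"world",q.round(4),"tool",(R.T@(q-p)).round(4));print((((W-p)@R)[:,:2]).round(4).tolist())
x=R[:,0];print("toolx deg",np.degrees(np.arctan2(x[1],x[0])),"R",R.round(4).tolist(),p)
```

```text
[ 325   30   44  114 4721] 0.04 world [0.6312 0.1987 0.04  ] tool [0.0904 0.0263 0.1614]
[[0.0409, 0.007], [0.135, 0.0087], [0.1342, 0.0442], [0.0399, 0.0461]]
[ 321  169   61   39 2328] 0.106 world [0.5584 0.1793 0.106 ] tool [0.015  0.026  0.0955]
[[0.0294, 0.0039], [0.0294, 0.0481], [-0.0, 0.0499], [-0.0, 0.0041]]
toolx deg 15.219672396391607 R [[0.9649, 0.2625, -0.0006], [0.2625, -0.9649, -0.0001], [-0.0006, -0.0, -1.0]] [0.5371404  0.20042513 0.20146214]
```

To row units: 0.088 m / 0.6 = 0.1467, 0.085 m / 0.6 = 0.1417.

Request:
send_path(increments="0.0317,0.0442,0.0333,0,0,0\n0.0317,0.0442,0.0833,0,0,0\n0.0317,0.0442,0.1333,0,0,0\n0.0317,0.0442,0.1417,0,0,0\n0.0317,0.0442,0.1467,0,0,0\n0.0317,0.0442,0.1467,0,0,0\n0.0317,0.0442,0.1467,0,0,0")

```text
t: 2.03
ee_pos: [0.5637, 0.1808, 0.1157]
tcp_rot: [-0.0, 0.991, 0.133, 0.002]
contact_force: [0.7, -0.7, 0.7]
finger_gap: -0.002
grip_force: 0.0
```

Run:
```python
from workcell import env, viewer, probe_bus
import cv2
c=viewer.capture("wrist");cv2.imwrite("pics/w2.png",c["image"][:,:,::-1])
```

```text
(no output)
```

View pics/w2.png

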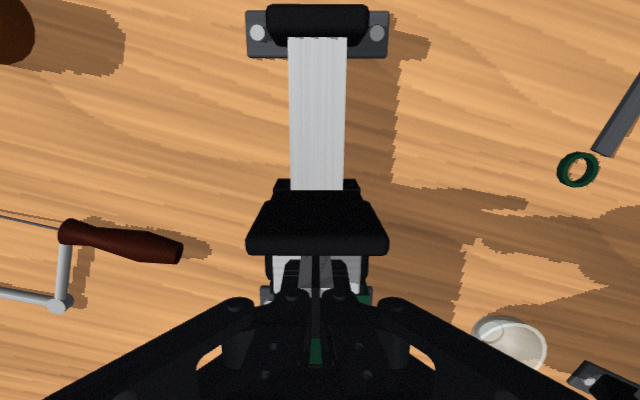

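The fingertips at about (316,275) are centred over the plate, behind the thumb wall at rows 200–250. Pressing down now.

To row units: 0.018 m / 0.6 = 0.03, 0.016 m / 0.6 = 0.0267.

Request:
send_path(increments="0,0,0.0067,0,0,0\n0,0,0.0133,0,0,0\n0,0,0.0183,0,0,0\n0,0,0.0233,0,0,0\n0,0,0.0267,0,0,0\n0,0,0.03,0,0,0\n0,0,0.03,0,0,0\n0,0,0.03,0,0,0")

```text
t: 2.75
ee_pos: [0.5637, 0.18, 0.0971]
tcp_rot: [-0.0, 0.991, 0.133, 0.001]
contact_force: [-1.4, 1.3, 7.6]
finger_gap: -0.002
grip_force: 3.7
```

To row units: 0.04 m / 0.6 = 0.0667, 0.035 m / 0.6 = 0.0583.

Request:
send_path(increments="0.005,0,0.0008,0,0,0\n0.01,0,0.0008,0,0,0\n0.0167,0,0.0008,0,0,0\n0.025,0,0.0008,0,0,0\n0.0333,0,0.0008,0,0,0\n0.0417,0,0.0008,0,0,0\n0.05,0,0.0008,0,0,0\n0.0583,0,0.0008,0,0,0\n0.0667,0,0.0008,0,0,0\n0.0667,0,0.0008,0,0,0")

```text
t: 3.58
ee_pos: [0.6029, 0.1906, 0.0971]
tcp_rot: [-0.0, 0.991, 0.133, 0.001]
contact_force: [-1.1, 1.9, 9.2]
finger_gap: 0.002
grip_force: 4.4
```

To row units: 0.047 m / 0.6 = 0.0783, 0.044 m / 0.6 = 0.0733.

Request:
send_path(increments="0.0083,0,0,0,0,0\n0.0167,0,0,0,0,0\n0.025,0,0,0,0,0\n0.0333,0,0,0,0,0\n0.0417,0,0,0,0,0\n0.05,0,0,0,0,0\n0.0583,0,0,0,0,0\n0.0667,0,0,0,0,0\n0.0733,0,0,0,0,0\n0.0783,0,0,0,0,0\n0.0783,0,0,0,0,0")

```text
t: 4.5
ee_pos: [0.6478, 0.2027, 0.0971]
tcp_rot: [-0.0, 0.991, 0.133, 0.001]
contact_force: [-1.5, 1.1, 8.9]
finger_gap: -0.003
grip_force: 4.2
```

Run:
```python
from workcell import env, viewer, probe_bus
import cv2
c=viewer.capture("wrist");cv2.imwrite("pics/w3.png",c["image"][:,:,::-1])
```

```text
(no output)
```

View pics/w3.png

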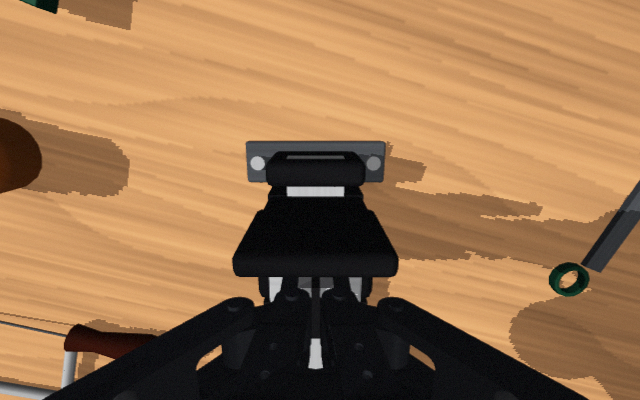

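The jaw is moving with the fingers, and only a sliver of bar is left before the end stop (row ~190). I'll go on in small steps until the force rises.

To row units: 0.008 m / 0.6 = 0.0133, 0.007 m / 0.6 = 0.0117.

Request:
send_path(increments="0.0033,0,0,0,0,0\n0.0067,0,0,0,0,0\n0.01,0,0,0,0,0\n0.0117,0,0,0,0,0\n0.0133,0,0,0,0,0\n0.0133,0,0,0,0,0")

```text
t: 5.05
ee_pos: [0.652, 0.2035, 0.0971]
tcp_rot: [0.001, 0.991, 0.132, -0.003]
contact_force: [-10.1, 0.2, 13.2]
finger_gap: -0.003
grip_force: 6.8
```

Request:
send_path(increments="0.0017,0,0,0,0,0\n0.0033,0,0,0,0,0\n0.005,0,0,0,0,0\n0.005,0,0,0,0,0")

```text
t: 5.38
ee_pos: [0.653, 0.2036, 0.0971]
tcp_rot: [0.002, 0.991, 0.132, -0.005]
contact_force: [-14.5, -1.1, 17.3]
finger_gap: 0.001
grip_force: 8.0
```

Run:
```python
from workcell import env, viewer, probe_bus
import cv2,numpy as np
c=viewer.capture("wrist")["image"][90:250,220:420,::-1];d=viewer.capture("scene")["image"][100:240,230:400,::-1]
cv2.imwrite("pics/w4.png",np.hstack([cv2.resize(x,(400,330),interpolation=cv2.INTER_CUBIC) for x in(c,d)]))
```

```text
(no output)
```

View pics/w4.png

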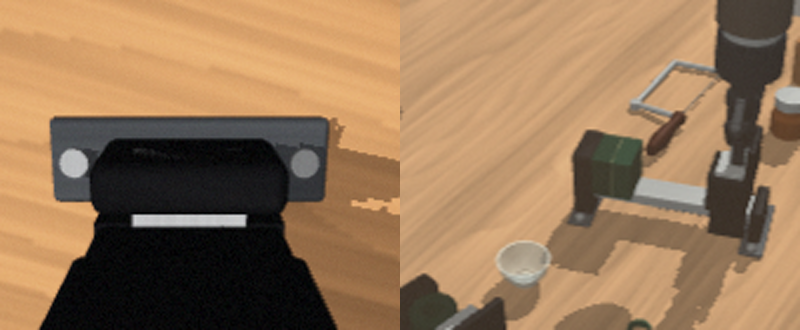

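Create m.py:
```python
from workcell import env, viewer, probe_bus
import cv2,numpy as np
from scipy.spatial.transform import Rotation as Ro
s=probe_bus.observe();c=viewer.capture("wrist");im=c["image"]
T=c["tool_from_camera"];R=Ro.from_quat(np.roll(s["tcp_rot"],-1)).as_matrix();p=np.array(s["ee_pos"])
f=200/np.tan(np.radians(c["fov_y"])/2)
a=np.radians(15.2);X=np.array([np.cos(a),np.sin(a),0]);Y=np.array([-X[1],X[0],0])
pad=p*0+[0.5371404,0.20042513,.106]+.017*np.array([.9649,.2625,0])+.0265*np.array([.2625,-.9649,0])
O=pad+.039*X;O[2]=0
def pl(u,v,z):
    d=R@(T[:3,:3]@np.array([(u-c["cx"])/f,(v-c["cy"])/f,1]));o=p+R@T[:3,3];w=o+d*(z-o[2])/d[2]-O;return np.array([w@X,w@Y,w[2]])*1000
cam=p+R@T[:3,3]-O
print("TCP clamp",(p-O)@X*1000,(p-O)@Y*1000,"cam",cam@X,cam@Y,cam[2])
```

Run:
```python
from m import *
g=cv2.cvtColor(im,cv2.COLOR_RGB2GRAY)[:,312:324].mean(1);r=np.arange(140,260)
print([(int(i),int(g[i])) for i in range(145,245,1)])
for z in(.04,.05,.091,.136):print(z,[(v,pl(316,v,z)[0].round(1)) for v in range(150,290,10)])
```

```text
TCP clamp 56.6572627662086 -0.7958253450715908 cam 0.13328727077823072 -0.00018803801986908575 0.2390209126845893
[(145, 176), (146, 107), (147, 60), (148, 67), (149, 75), (150, 82), (151, 82), (152, 80), (153, 79), (154, 80), (155, 77), (156, 78), (157, 31), (158, 9), (159, 7), (160, 8), (161, 6), (162, 54), (163, 75), (164, 77), (165, 77), (166, 31), (167, 11), (168, 8), (169, 10), (170, 12), (171, 16), (172, 18), (173, 18), (174, 21), (175, 22), (176, 23), (177, 23), (178, 24), (179, 23), (180, 23), (181, 23), (182, 24), (183, 24), (184, 25), (185, 24), (186, 25), (187, 23), (188, 23), (189, 23), (190, 20), (191, 20), (192, 17), (193, 13), (194, 185), (195, 195), (196, 195), (197, 195), (198, 196), (199, 153), (200, 43), (201, 8), (202, 7), (203, 8), (204, 8), (205, 6), (206, 8), (207, 8), (208, 6), (209, 7), (210, 7), (211, 7), (212, 7), (213, 6), (214, 6), (215, 7), (216, 7), (217, 7), (218, 7), (219, 7), (220, 7), (221, 7), (222, 7), (223, 8), (224, 8), (225, 7), (226, 7), (227, 8), (228, 4), (229, 5), (230, 8), (231, 7), (232, 6), (233, 7), (234, 7), (235, 6), (236, 8), (237, 
[... 811 characters left out ...]
4(111.9)), (160, np.float64(107.4)), (170, np.float64(102.8)), (180, np.float64(98.1)), (190, np.float64(93.3)), (200, np.float64(88.4)), (210, np.float64(83.4)), (220, np.float64(78.3)), (230, np.float64(73.1)), (240, np.float64(67.8)), (250, np.float64(62.4)), (260, np.float64(56.9)), (270, np.float64(51.3)), (280, np.float64(45.5))]
0.136 [(150, np.float64(118.4)), (160, np.float64(115.3)), (170, np.float64(112.0)), (180, np.float64(108.8)), (190, np.float64(105.4)), (200, np.float64(102.0)), (210, np.float64(98.6)), (220, np.float64(95.0)), (230, np.float64(91.4)), (240, np.float64(87.7)), (250, np.float64(84.0)), (260, np.float64(80.1)), (270, np.float64(76.2)), (280, np.float64(72.2))]
```

Run:
```python
from m import *
cv2.imwrite("pics/w5.png",im[:,:,::-1])
def edge(g,tag):
    for u in (285,345,350):
        k=g[220:300,u].astype(int);i=np.argmax(np.diff(k)>25);print(tag,u,220+i,k[i-2:i+5])
        E.append((u,220+i+1))
E=[];edge(cv2.cvtColor(im,cv2.COLOR_RGB2GRAY),"now");print([pl(u,v,.136).round(1) for u,v in E])
w=cv2.imread("pics/w2.png",0);E=[];edge(w,"w2")
p=np.array([.5637,.1808,.1157]);R=Ro.from_quat([.991,.133,.002,0]).as_matrix()
print("TCPw2",(p-O)@X*1000,[pl(u,v,.136).round(1) for u,v in E])
E=[];p=np.array([.6478,.2027,.0971]);w=cv2.imread("pics/w3.png",0);edge(w,"w3");R=Ro.from_quat([.991,.133,.001,0]).as_matrix()
print("TCPw3",(p-O)@X*1000,[pl(u,v,.136).round(1) for u,v in E])
```

```text
TCP clamp 56.635284818683495 -0.8030570273720995 cam 0.13326171337444678 -0.00020017672203456136 0.23904165702255548
now 285 220 []
now 345 220 []
now 350 284 [21 19 16 58 74 68 52]
[array([ 94.6,   9.8, 136. ]), array([ 94.6, -10.4, 136. ]), array([ 70.1, -12.9, 136. ])]
w2 285 254 [ 15  19  20  46 174 185 186]
w2 345 255 [ 20  16  34 118 123 128 122]
w2 350 255 [ 21  13  38 116 126 124 121]
TCPw2 -35.523276922498816 [array([ 82. ,  10.1, 136. ]), array([ 81.6, -10.7, 136. ]), array([ 81.6, -12.5, 136. ])]
w3 285 220 []
w3 345 220 []
w3 350 276 [ 21  19  18  90 129 136 131]
TCPw3 51.37655327485758 [array([ 94.6,   9.8, 136. ]), array([ 94.6, -10.4, 136. ]), array([ 73.4, -12.8, 136. ])]
```

Run:
```python
import m;from m import *
for p_,q,uv in(([.5637,.1808,.1157],[.991,.133,.002,0],[(285,255.3),(345,255.7),(350,255.5)]),([.6478,.2027,.0971],[.991,.133,.001,0],[(350,276.5)])):
    m.p=np.array(p_);m.R=Ro.from_quat(q).as_matrix();print((m.p-O)@X*1000,[pl(u,v,.136).round(1) for u,v in uv])
```

```text
TCP clamp 56.642721913401836 -0.7918260832472828 cam 0.13326807422961123 -0.00017696918177077334 0.23902842406419245
-35.523276922498816 [array([-19.9,  13.4, 136. ]), array([-20.1, -11.3, 136. ]), array([-20. , -13.3, 136. ])]
51.37655327485758 [array([ 67.7, -12.3, 136. ])]
```

Request:
send_path(increments="0.0017,0,0,0,0,0\n0.0033,0,0,0,0,0\n0.005,0,0,0,0,0\n0.005,0,0,0,0,0")

```text
t: 5.97
ee_pos: [0.6539, 0.2038, 0.0971]
tcp_rot: [0.002, 0.991, 0.132, -0.007]
contact_force: [-20.1, -2.5, 19.8]
finger_gap: -0.001
grip_force: 12.8
```

The vision calibration reads −20.0 mm at the start and 70.1 mm now, so the jaw is fully back on the stop. I'll lift straight up with the push kept on, then back off from the wall once clear of the plate.

To row units: -0.018 m / 0.6 = -0.03, -0.014 m / 0.6 = -0.0233.

Request:
send_path(increments="0,0,-0.005,0,0,0\n0,0,-0.01,0,0,0\n0,0,-0.0167,0,0,0\n0,0,-0.0233,0,0,0\n0,0,-0.03,0,0,0\n0,0,-0.03,0,0,0")

```text
t: 6.47
ee_pos: [0.654, 0.2035, 0.1091]
tcp_rot: [0.002, 0.991, 0.131, -0.009]
contact_force: [-10.7, -1.7, -0.8]
finger_gap: 0.0
grip_force: 5.1
```

Request:
send_path(increments="-0.0083,0,0,0,0,0\n-0.0167,0,0,0,0,0\n-0.0167,0,-0.0167,0,0,0\n-0.0167,0,-0.0667,0,0,0\n-0.0167,0,-0.125,0,0,0\n-0.0167,0,-0.1833,0,0,0\n-0.0167,0,-0.1833,0,0,0\n-0.0167,0,-0.1833,0,0,0\n-0.0167,0,-0.1833,0,0,0")

```text
t: 7.22
ee_pos: [0.6507, 0.2034, 0.224]
tcp_rot: [-0.0, 0.991, 0.132, 0.001]
contact_force: [-0.2, -0.5, 0.1]
finger_gap: 0.003
grip_force: 0.0
```

Run:
```python
from m import *
d=viewer.capture("scene")["image"];t=viewer.capture("top")["image"]
cv2.imwrite("pics/w6.png",np.vstack([np.hstack([x[:,:,::-1] for x in(im[:,120:520],d[60:360,130:530])][:1]+[cv2.copyMakeBorder(d[60:360,130:530,::-1],0,100,0,0,0)]),np.hstack([cv2.resize(t[160:260,150:350],(400,200)),cv2.resize(t[160:260,300:500],(400,200))])[:,:,::-1]]))
from h import proj
import h
c=np.load("top.npz");hsv=cv2.cvtColor(t,cv2.COLOR_RGB2HSV)
```

```text
TCP clamp 54.376704950319656 -0.43303053401883673 cam 0.1293476931052421 -0.00019308856099425399 0.36687206336230416
```

View pics/w6.png

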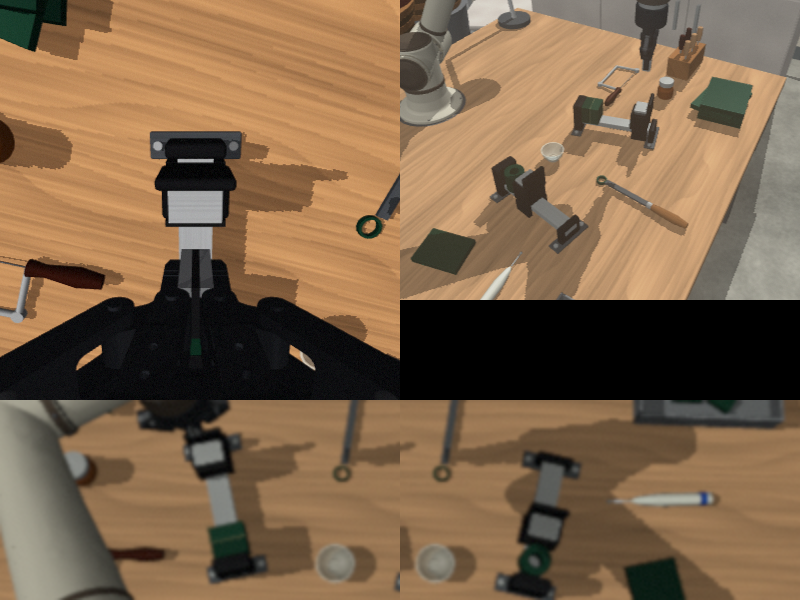

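The picture shows the jaw back at the end stop, the block still against its fixed jaw at (230,540), and the tube clamp still closed. One last numeric check of the wall before handing in.

Run:
```python
from m import *
g=cv2.cvtColor(im,cv2.COLOR_RGB2GRAY)[:,305:325].mean(1).astype(int)
i=165+np.argmax(np.diff(g[165:215])>40);k=200+np.argmax(np.diff(g[200:240])<-40)
print(i,k,g[i-2:i+4],"wall",pl(315,i+1,.136)[0],"plate -x edge (z=.106)",pl(315,k+1,.106)[0],"(53-... full: 34)", s["contact_force"],s["dq"])
```

```text
TCP clamp 53.76156460491901 -0.6027465614530083 cam 0.1292724628439991 -0.00017243031841285953 0.36447664653089135
189 222 [ 18  16  14 112 161 166] wall 69.42653812375498 plate -x edge (z=.106) 32.88943488030487 (53-... full: 34) [ 0.32250063 -0.57156243  0.18252026] [ 0.0002088   0.00446692  0.00129458  0.00153671 -0.00023333 -0.00040092]
```

```bash
python3 -c "
from workcell import env, viewer, probe_bus
print(env.finish_job())"
```

```text
the job is handed in; nothing more can be done
None
```

The block's clamp is released and its jaw is back at the end stop (about 90 mm of travel, measured by camera to about 1 mm), the plate was let go, the block still stands in place, the tube clamp was not touched, and the job was handed in at about 7.5 s of the 32 s limit.

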